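# Lift the pot trug out of the cold frame and hold it level

## Robot

A 7-joint arm with a two-finger parallel gripper is mounted at the origin on the work surface. World frame = base frame: x ahead of the robot, y to its left, z up, the work surface at z = 0. Lengths are in m, angles in rad, forces in N, time in s.
With the tool pointing down it reaches from about 0.425 to 0.925 m from the base axis. Payload 6.8 kg.
Tool frame: the origin (TCP) lies midway between the tips of the shut fingers; the grasp point (between the pads) lies 19 mm behind it (bot.pinch_z is the distance from the TCP to the grasp point, in m); z points along the fingers, y is the line along which they close (so a half turn about z gives the same grasp; the last joint's range is limited). The gripper opens to 85 mm and grips with 20 to 120 N. Pads are 22 mm wide; open, the fingers measure 114 mm over their backs; the gripper's body (76 mm by 85 mm) begins 54 mm behind the grasp point. The pads swing forward as they close: fully open they stand 13 mm farther back than shut.
Start: joints at [1.233, 0.477, 0.022, 1.555, -0.011, 1.109, -0.083], TCP at [0.154, -0.657, 0.231] pointing down, gripper open.
Joint ranges: [-2.96, 2.96], [-0.34, 2.1], [-1.41, 1.46], [0.24, 2.44], [-1.37, 4.51], [0.17, 1.92], [-2.96, 2.96]. Speed limits (rad/s): [2.39, 2.39, 3.14, 3.14, 3.14, 3.14, 3.14].

## Interface

Orientations are given as a unit quaternion [w, x, y, z].
In Python, from station import bot, imaging gives the robot as it stands. The module is installed in compiled form; this text tells all that it offers.
- The arm moves only by the tool carry_out, never from a script. Its argument "targets" is a list of rows, each a list of 5 numbers: the shift along the tool's x, y, z in cm, then the turn about the tool's z in degrees, then the opening, from -1 (shut) to 1 (fully open). In form: [[x, y, z, yaw, gripper], ...]. A call has 1 to 12 rows; each row shifts and turns the commanded pose from where the row before left it, along the tool's axes as they then stand; what a row does not reach is not made up. A row lasts 1/10 s, in which the tool goes at most 50 mm and 8.59 degrees, less where a joint would pass 70% of its speed; a pose out of reach is approached as far as the arm can. A call is refused whole if a number of a shift passes 5 or a number of a turn 8.59, either way. A call with a gripper value outside its range is refused whole. The fingers move at their own pace and stop on an object; "force" is the grip in N (left out, the last holds). Time passes only in rows, so rows that do not move let the fingers close. It gives the time, the measured TCP pose, the force, the opening and the grip force at its end, in the units of the state.
- bot.get_obs(): the state, without advancing time (a new reading comes with each control period).
- imaging.read_camera(name): name is "side" or "top" or "wrist"; returns the picture (400x640x3 uint8, red, green, blue); there is no depth.
- imaging.calibration(name): a dict with "fx", "fy", "cx", "cy" (pixels), "extrinsics" (4x4, takes a point from world to camera coordinates). Camera axes: x right, y up, looking along -z (the intrinsics and any distortion apply to the point x, -y, -z); pixel columns grow to the right and rows downward; lengths in m; the calibration is good to about 2 mm. A picture is of the moment at which its call begins: read the wrist's pose just before it. calibration takes no time and is no camera call; for the wrist camera it gives the pose at the moment of the call.
- bot.hand_in(): hands the job in; it is judged then, once.
The state is a dict: "t": time; "q": joint angles; "joint_vel": joint speeds; "joint_torque": joint torques, N m; "eef_pos": TCP position; "tool_rot": TCP orientation; "contact_force": force on the tool from outside, world axes, zero at the start; "torque": the same for the moment, N m; "gripper_width": opening from 0.0 (shut) to 1.0 (fully open); "grasp_force": force on a finger pad.
Only numpy, scipy, OpenCV 4.12 (cv2) and the standard library are available. Lean on these libraries where they do the work, as an engineer would, in place of code of your own. Each camera call takes 0.05 s, during which the arm holds its last target. There are 200 camera calls.

## Task

Slide the clear guard panel of the cold frame along its track, towards the robot's right, until it is fully open, then lift out the wooden trug with its two pots left standing in it, without tipping it and without disturbing the tub, the stacked pots, the trowel or the scoop. Finish while still holding the trug in the air, steady and level, its underside at least 5 cm above the frame's top edge and resting on nothing, so that a neighbour can check the floor under it for slugs; do not put it down or let go.

Things in the scene. Friction and masses are not known exactly. Their poses are not given: they have to be found in the camera images.
- frame: Cold frame: fixed open-topped pine box, 280 (x) x 540 (y) mm. Origin: centre of its underside, z up, y along its length (robot's left at yaw 0). Floor 12 mm, walls 14 mm thick and 142 mm high; a 6 mm wide rail on each long wall, its top at 155 mm, is the top edge. A 10 mm partition at y = 0 makes two bays of 252 x 251 mm: the left (+y) holds the trug, the right a scoop.
- panel (a joint): How far the clear panel has slid, in m: 0 = it fully covers the left bay, 0.25 = fully open at its stop, over the right bay. It moves along the frame's own -y, starts somewhere below 0.05, stays where it is left and takes about 2 to 4 N to push.
- panel_grip (a point): Top centre of the panel's wooden grip block, 182 mm above the frame's underside; moves with the panel. The block stands mid-panel: 70 mm along the frame's x, 18 mm along its y (pinch across these 18 mm), 30 mm tall. The clear panel is 264 x 264 x 6 mm, its top face 30 mm below this point (thin edge strips 2 mm higher).
- trug: Wooden carrying tray with an overhead handle, loose, 110 (x) x 180 (y) x 122 mm high, about 0.35 kg. Origin: centre of its underside, z up. Tray floor 8 mm thick, low walls 40 mm high; end uprights 34 mm wide at y = +-86 mm carry a bar along its y. It stands in the left bay, its y roughly (within 8 degrees) along the frame's y.
- trug_handle (a point): Middle of the top face of the trug's handle bar, 122 mm above the trug's underside. The bar is rectangular, 20 mm wide (trug x), 22 mm tall, 164 mm long (trug y); free on both sides and beneath.
- big_pot: Larger terracotta pot, 72 mm across the rim, 65 mm high, about 0.2 kg, standing loose in one end of the trug, about 43 mm from its middle (either end). Origin: centre of its underside, z up. Its rim is about 27 mm below the underside of the handle bar.
- small_pot: Smaller terracotta pot, 54 mm across the rim, 50 mm high, about 0.1 kg, standing loose in the other end of the trug. Origin: centre of its underside, z up.
- tub: Bystander: blue plastic storage tub with its lid on, 320 x 260 x 179 mm, on the bench to the left. Origin: centre of its underside.
- pot_stack: Bystander: two stacked terracotta pots, 116 mm across, 138 mm high, on the bench to the left. Origin: centre of its underside.
- trowel: Bystander: steel trowel with wooden handle, about 300 mm long along its x, lying on the bench left of the frame. Origin: on its underside near the middle.
- scoop: Bystander: aluminium scoop, 175 mm long along its x, 75 mm wide, 45 mm high, lying in the right bay of the frame, under the opened panel. Origin: on its underside near the middle.

How it is judged:
By the outcome, as a careful person would: the job done as asked, in the order asked, and still so for the second after the job is handed in, while the arm keeps its last pose, push and grip.
It also fails if it takes over 53 s, if anything falls off the work surface, if the arm or the gripper's body presses on something with over 40 N, if the wrist force passes 120 N, or if a joint passes its speed limit or range.

## Working session

There is one attempt and no reset: what is moved stays moved. The work goes in short steps, Python scripts to look and compute and a tool call to move; the robot and the scene stay as the last step left them, time stands still between calls to the robot, and variables do not carry over. Pictures are saved under pics/ and viewed, at most 10 in all, crops included, and the job is handed in when it is done.

Besides the shell and the picture viewer there is one more tool, called as name(argument=value, ...) on one line, values as JSON. carry_out: Moves the arm, as the interface text tells. Its arguments: {"type":"object","properties":{"targets":{"type":"array"},"force":{"type":"number"}},"required":["targets"]}

```bash
mkdir -p pics
python3 - <<'E'
from station import bot, imaging
import cv2,numpy as np
o=bot.get_obs()
for k in('t','q','eef_pos','tool_rot','contact_force','gripper_width'):print(k,np.round(o[k],4))
print(bot.pinch_z)
for n in('side','top'):
    im=imaging.read_camera(n);cv2.imwrite(f'pics/{n}0.png',im[:,:,::-1])
for n in('side','top','wrist'):
    c=imaging.calibration(n);print(n,c)
E
```

```text
t 0.0
q [ 1.2329  0.4778  0.0223  1.5565 -0.0115  1.1093 -0.0831]
eef_pos [ 0.1536 -0.6567  0.2303]
tool_rot [-9.000e-04  9.934e-01  1.146e-01 -2.000e-04]
contact_force [-0.0091  0.0758  0.6558]
gripper_width 1.0007
0.0187
side {'fx': 424.0753858410806, 'fy': 424.0753858410806, 'cx': 324.88501999746285, 'cy': 196.61720662768084, 'extrinsics': array([[-0.97423703, -0.22542395, -0.00680078,  0.50765036],
       [ 0.2125847 , -0.92798116,  0.30603711,  0.05041781],
       [-0.07529909,  0.29670695,  0.95199529, -1.48429025],
       [ 0.        ,  0.        ,  0.        ,  1.        ]])}
top {'fx': 380.7436384423019, 'fy': 380.7436384423019, 'cx': 320.47001825680627, 'cy': 200.2633971351539, 'extrinsics': array([[-0.01140433, -0.99992102, -0.00528075,  0.18284571],
       [ 0.99435868, -0.01189753,  0.10540047, -0.48938097],
       [-0.10545497, -0.00404894,  0.99441584, -1.25768945],
       [ 0.        ,  0.        ,  0.        ,  1.        ]])}
wrist {'fx': 351.3032815044266, 'fy': 351.3032815044266, 'cx': 320.2010691354985, 'cy': 196.15191508497978, 'extrinsics': array([[ 2.26179572e-01, -9.74085615e-01, -1.25934189e-04,
        -6.75625963e-01],
       [ 9.36625397e-01,  2.17516933e-01, -2.74625654e-01,
         3.36345866e-02],
       [ 2.67536292e-01,  6.19967597e-02,  9.61551212e-01,
        -3.77711458e-01],
       [ 0.00000000e+00,  0.00000000e+00,  0.00000000e+00,
         1.00000000e+00]])}
```

View pics/top0.png

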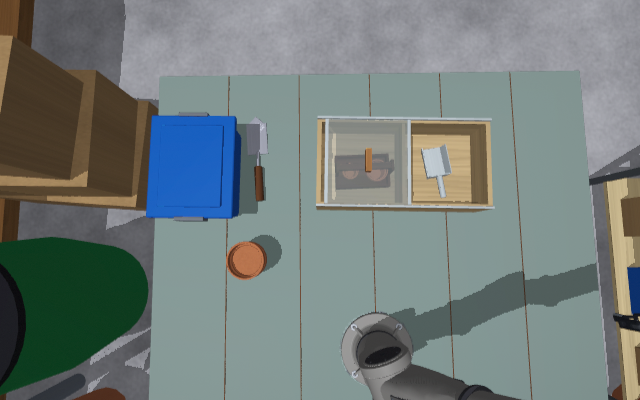

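View pics/side0.png

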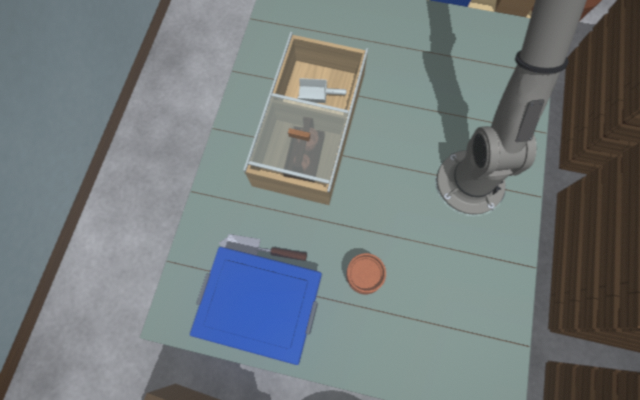

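The top view shows the frame at columns 317–492, rows 117–209, with the grip block at about (368,160) and the trug under the panel around (335–395, 152–188). In the side view the grip is at about (299,133), and the panel covers the left bay. Tub, trowel and stack are well to the left.

```bash
cat > h.py <<'E'
import numpy as np,cv2
from station import bot,imaging
def ray(c,u,v):
    E=c['extrinsics'];R=E[:3,:3];C=-R.T@E[:3,3]
    d=R.T@np.array([(u-c['cx'])/c['fx'],-(v-c['cy'])/c['fy'],-1.]);return C,d
def onz(c,u,v,z):
    C,d=ray(c,u,v);return C+d*(z-C[2])/d[2]
def proj(c,p):
    E=c['extrinsics'];x=E[:3,:3]@p+E[:3,3];return c['cx']+c['fx']*x[0]/-x[2],c['cy']+c['fy']*x[1]/x[2]
def blob(im,lo,hi,roi,minA=10):
    x0,y0,x1,y1=roi
    m=cv2.inRange(cv2.cvtColor(im,cv2.COLOR_RGB2HSV)[y0:y1,x0:x1],lo,hi)
    cs=cv2.findContours(m,cv2.RETR_EXTERNAL,cv2.CHAIN_APPROX_NONE)[0]
    return [c+[x0,y0] for c in cs if cv2.contourArea(c)>=minA]
E
python3 - <<'E'
from h import *
for n,roi,f in(('top',(310,105,500,220),4),('side',(235,25,375,210),3)):
    im=cv2.imread(f'pics/{n}0.png')[:,:,::-1].copy()
    c=imaging.calibration(n)
    for b in blob(im,(3,140,90),(20,255,255),roi,15):
        (u,v),wh,a=cv2.minAreaRect(b); print(n,u,v,wh,a,onz(c,u,v,.18)[:2])
    x0,y0,x1,y1=roi
    cv2.imwrite(f'pics/{n}0c.png',cv2.resize(im[y0:y1,x0:x1,::-1],None,fx=f,fy=f,interpolation=cv2.INTER_CUBIC))
c=imaging.calibration('top')
for u,v in((318,117.5),(491.5,119),(493,208),(317,205.5)):print(u,v,onz(c,u,v,.155)[:2],onz(c,u,v,.142)[:2])
E
```

```text
top 368.0 159.5 (21.0, 6.0) 90.0 [0.59639628 0.03257016]
318 117.5 [0.73627497 0.18131241] [0.74057957 0.18141879]
491.5 119 [ 0.72443267 -0.35564907] [ 0.72860319 -0.36162214]
493 208 [ 0.44812379 -0.34395777] [ 0.44916595 -0.34979847]
317 205.5 [0.46202007 0.18728148] [0.46321957 0.18745544]
```

View pics/top0c.png

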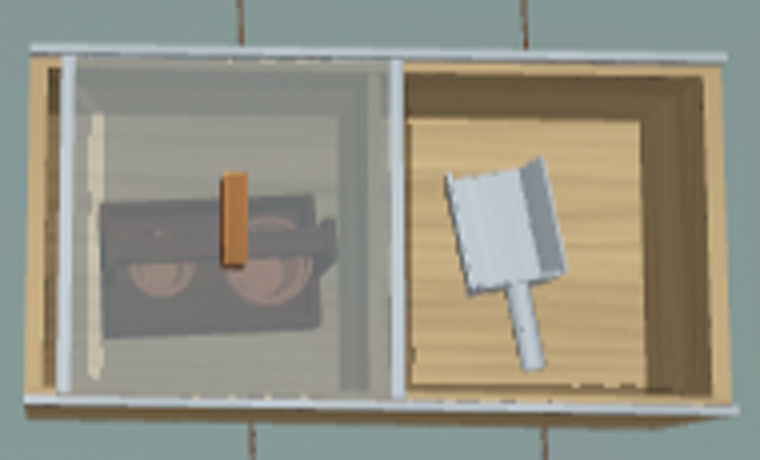

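The panel covers the left bay, with its right strip at the partition, so it has slid only slightly. The grip block is seen along x; the trug's bar runs at about crop (110–335, 240), big pot at the right end, small pot at the left. Frame yaw is about −1.4°.

carry_out(targets=[[0, 0, -2.5, 7.25, 1], [0, 0, -2.5, 7.25, 1], [2.4, -3.9, 0, 0, 1], [2.4, -3.9, 0, 0, 1], [2.4, -3.9, 0, 0, 1], [2.4, -3.9, 0, 0, 1], [2.4, -3.9, 0, 0, 1], [2.4, -3.9, 0, 0, 1], [2.4, -3.9, 0, 0, 1], [2.4, -3.9, 0, 0, 1], [2.4, -3.9, 0, 0, 1], [2.4, -3.9, 0, 0, 1]], force=20)

```text
t: 1.3
eef_pos: [0.4032, -0.2712, 0.2812]
tool_rot: [0.0, 1.0, -0.012, -0.0]
contact_force: [1.7, -0.2, 0.1]
gripper_width: 0.999
grasp_force: 0.0
```

carry_out(targets=[[2.3, -3.9, 0, 0, 1], [2.3, -3.9, 0, 0, 1], [2.3, -3.9, 0, 0, 1], [2.3, -3.9, 0, 0, 1], [2.3, -3.9, 0, 0, 1], [2.3, -3.9, 0, 0, 1], [2.3, -3.9, 0, 0, 1], [2.0, -3.9, 0, 0, 1], [0, 0, 0, 0, 1], [0, 0, 0, 0, 1]])

```text
t: 2.3
eef_pos: [0.5908, 0.0359, 0.2805]
tool_rot: [-0.0, 1.0, -0.01, -0.001]
contact_force: [-0.3, -0.9, 0.0]
gripper_width: 1.003
grasp_force: 0.0
```

```bash
cat >> h.py <<'E'
from scipy.spatial.transform import Rotation as Ro
def state():
    o=bot.get_obs();q=np.array(o['tool_rot']);R=Ro.from_quat(q[[1,2,3,0]]).as_matrix()
    print('t',round(o['t'],2),'p',np.round(o['eef_pos'],4),'tx',np.round(R[:,0],3),'tz',np.round(R[:,2],3),'F',np.round(o['contact_force'],1),'w',round(o['gripper_width'],3),'g',round(o['grasp_force'],1))
    return np.array(o['eef_pos']),R
E
python3 - <<'E'
from h import *
state()
c=imaging.calibration('wrist');im=imaging.read_camera('wrist');cv2.imwrite('pics/w1.png',im[:,:,::-1])
for b in blob(im,(5,140,100),(18,255,255),(0,0,640,400),60):
    (u,v),wh,a=cv2.minAreaRect(b); print(np.round([u,v,*wh,a]),onz(c,u,v,.182),onz(c,u,v,.142))
E
```

```text
t 2.3 p [0.5908 0.0359 0.2805] tx [ 1.    -0.021 -0.001] tz [-0.001  0.    -1.   ] F [-0.3 -0.9  0. ] w 1.003 g 0.0
```

View pics/w1.png

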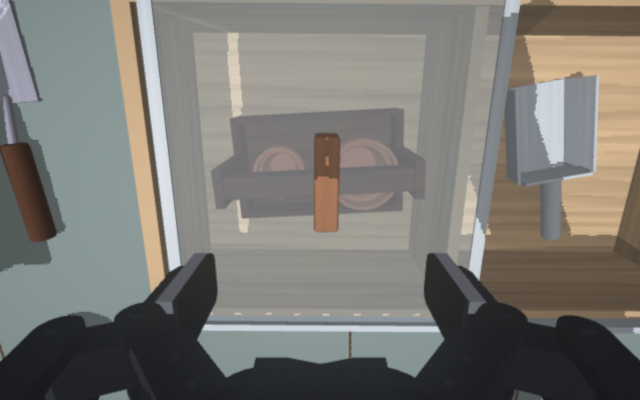

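Wrist view: block spans columns 314–340, rows 134–231 (upper part shadowed); the trug bar runs from about (215,185) to (425,178); the fingers open at columns 190–450.

Run:
```python
from h import *
c=imaging.calibration('wrist')
print('cam',ray(c,0,0)[0])
for p in((314,134),(340,134),(314,231),(340,231)):print(p,onz(c,*p,.182)[:2],onz(c,*p,.152)[:2])
print('bar',onz(c,218,186,.134)[:2],onz(c,423,177,.134)[:2],onz(c,320,181,.134)[:2])
```

```text
cam [0.66125707 0.03166876 0.42250307]
(314, 134) [0.63626857 0.03604839] [0.63315154 0.03659469]
(340, 134) [0.63582634 0.01843002] [0.63265415 0.01677864]
(314, 231) [0.56590908 0.03814313] [0.55401551 0.03895073]
(340, 231) [0.56542048 0.01909025] [0.55346596 0.01752122]
bar [0.5897445  0.11948429] [ 0.59316558 -0.05371553] [0.59190458 0.03302964]
```

carry_out(targets=[[1.0, 0.8, 3.0, 0, 1], [0, 0, 3.0, 0, 0.3], [0, 0, 3.0, 0, 0], [0, 0, 2.0, 0, 0], [0, 0, 1.0, 0, 0], [0, 0, 0.4, 0, 0], [0, 0, 0, 0, 0]])

```text
t: 3.05
eef_pos: [0.6009, 0.0257, 0.1577]
tool_rot: [0.0, 1.0, -0.012, 0.0]
contact_force: [0.7, 0.6, 0.3]
gripper_width: 0.501
grasp_force: 0.0
```

carry_out(targets=[[0, 0, 0, 0, -1], [0, 0, 0, 0, -1], [0, 0, 0, 0, -1], [0, 0, 0, 0, -1], [0, 0, 0, 0, -1]], force=20)

```text
t: 3.55
eef_pos: [0.6017, 0.0271, 0.1588]
tool_rot: [-0.0, 1.0, -0.012, 0.001]
contact_force: [-1.8, 0.3, 7.3]
gripper_width: 0.204
grasp_force: 23.7
```

carry_out(targets=[[0, 0.5, -0.1, 0, -1], [0, 1.5, 0, 0, -1], [0, 2, 0, 0, -1], [0, 2, 0, 0, -1], [0, 2, 0, 0, -1], [0, 2, 0, 0, -1], [0, 2, 0, 0, -1], [0, 2, 0, 0, -1]])

```text
t: 4.35
eef_pos: [0.5976, -0.1142, 0.1588]
tool_rot: [-0.0, 1.0, -0.012, 0.0]
contact_force: [0.7, 3.4, 2.2]
gripper_width: 0.203
grasp_force: 23.2
```

carry_out(targets=[[0, 2, 0, 0, -1], [0, 2, 0, 0, -1], [0, 2, 0, 0, -1], [0, 1, 0, 0, -1], [0, 0.5, 0, 0, -1], [0, 0.3, 0, 0, -1], [0, 0, 0, 0, -1]])

```text
t: 5.05
eef_pos: [0.5954, -0.1921, 0.1588]
tool_rot: [0.0, 1.0, -0.012, -0.0]
contact_force: [-2.8, 0.1, 5.6]
gripper_width: 0.208
grasp_force: 23.6
```

carry_out(targets=[[0, 0.3, 0, 0, -1], [0, 0.3, 0, 0, -1], [0, 0.3, 0, 0, -1], [0, 0, 0, 0, -1]])

```text
t: 5.45
eef_pos: [0.5952, -0.2006, 0.1588]
tool_rot: [0.0, 1.0, -0.012, -0.0]
contact_force: [-3.0, 0.4, 6.2]
gripper_width: 0.203
grasp_force: 23.6
```

carry_out(targets=[[0, 0.3, 0, 0, -1], [0, 0.3, 0, 0, -1], [0, 0, 0, 0, -1]])

```text
t: 5.75
eef_pos: [0.595, -0.2038, 0.1588]
tool_rot: [-0.001, 1.0, -0.011, -0.001]
contact_force: [-3.4, 5.8, 7.0]
gripper_width: 0.206
grasp_force: 24.2
```

carry_out(targets=[[0, 0.4, 0, 0, -1], [0, 0, 0, 0, -1]])

```text
t: 5.95
eef_pos: [0.5951, -0.2038, 0.1588]
tool_rot: [-0.003, 1.0, -0.009, -0.001]
contact_force: [-5.2, 14.2, 9.6]
gripper_width: 0.209
grasp_force: 26.0
```

carry_out(targets=[[0, 0, 0, 0, 0], [0, 0, 0, 0, 0], [0, 0, 0, 0, 0]])

```text
t: 6.25
eef_pos: [0.5949, -0.2112, 0.158]
tool_rot: [0.0, 1.0, -0.012, -0.0]
contact_force: [0.1, 0.2, -0.3]
gripper_width: 0.5
grasp_force: 0.0
```

Panel is at its stop (14 N push, no motion). Now up and back over the trug for a clear look.

carry_out(targets=[[0, 0, -3, 0, 0.3], [0, 0, -4, 0, 1], [0, 0, -4, 0, 1], [0, -4, -1, 0, 1], [0, -4, 0, 0, 1], [0, -4, 0, 0, 1], [0, -4, 0, 0, 1], [0, -4, 0, 0, 1], [0, -4, 0, 0, 1], [0, 0, 0, 0, 1], [0, 0, 0, 0, 1]])

```text
t: 7.35
eef_pos: [0.6008, 0.03, 0.2782]
tool_rot: [0.0, 1.0, -0.011, -0.0]
contact_force: [1.0, -0.9, -0.2]
gripper_width: 0.996
grasp_force: 0.0
```

Run:
```python
from h import *
state();print(np.round(bot.get_obs()['q'],2))
c=imaging.calibration('wrist');im=imaging.read_camera('wrist');cv2.imwrite('pics/w2.png',im[:,:,::-1]);np.save('c2.npy',c)
t=imaging.read_camera('top')
ct=imaging.calibration('top')
cv2.imwrite('pics/top2.png',t[:,:,::-1])
```

```text
t 7.35 p [0.6008 0.03   0.2782] tx [ 1.    -0.021 -0.   ] tz [-0. -0. -1.] F [ 1.  -0.9 -0.2] w 0.996 g 0.0
[ 0.18  0.35 -0.43  1.66  0.16  1.17 -1.88]
```

View pics/w2.png

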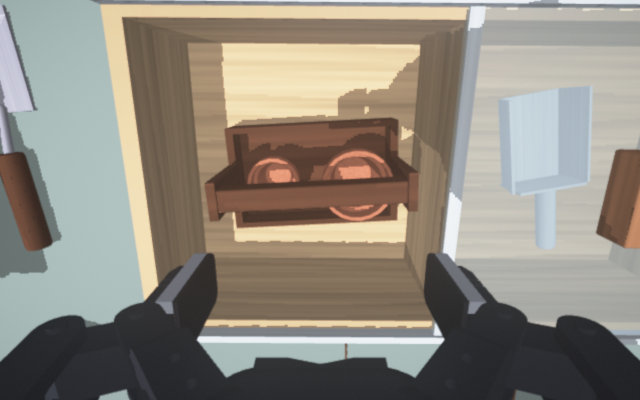

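With the panel open, the trug is clear: bar from about (210,195) to (415,185), small pot around (273,175) on the left, large pot (357,180) on the right. Zoom for the bar edges.

Run:
```python
from h import *
im=cv2.imread('pics/w2.png')[110:240,200:430]
im=cv2.convertScaleAbs(im,alpha=1.6,beta=10)
cv2.imwrite('pics/w2c.png',cv2.resize(im,None,fx=3.4,fy=3.4,interpolation=cv2.INTER_CUBIC))
```

```text
(no output)
```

View pics/w2c.png

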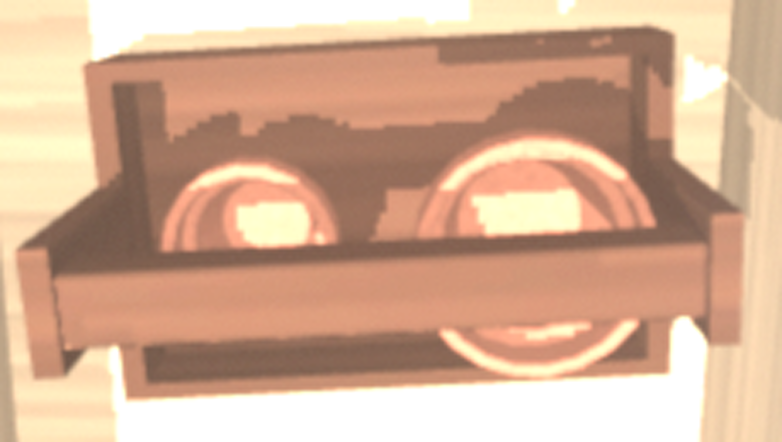

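Run:
```python
from h import *
c=np.load('c2.npy',allow_pickle=True).item()
P={}
for k,u,v in(('barLup',56,276),('barRup',704,258),('barLlo',72,346),('barRlo',704,316),('upL1',20,252),('upL2',36,378),('upR1',740,214),('upR2',740,343)):
    P[k]=onz(c,200+u/3.4,110+v/3.4,.134)[:2];print(k,np.round(P[k],4))
b=[P[k] for k in P]
up=(P['barLup']+P['barLlo'])/2;ur=(P['barRup']+P['barRlo'])/2
print('bar centre',(up+ur)/2,'yaw',np.degrees(np.arctan2(-(up-ur)[0],(up-ur)[1])))
l=(P['upL1']+P['upL2'])/2;r=(P['upR1']+P['upR2'])/2
print('upr centre',(l+r)/2,'len',np.linalg.norm(l-r),'yaw',np.degrees(np.arctan2(-(l-r)[0],(l-r)[1])))
# top camera: dark red mask of the trug
im=cv2.imread('pics/top2.png')
cv2.imwrite('pics/top2c.png',cv2.resize(im[105:220,310:500],None,fx=4,fy=4,interpolation=cv2.INTER_CUBIC))
```

```text
barLup [0.5962 0.1164]
barRup [ 0.597  -0.0441]
barLlo [0.5778 0.1142]
barRlo [ 0.582  -0.0448]
upL1 [0.6025 0.1246]
upL2 [0.5695 0.1242]
upR1 [ 0.6079 -0.0524]
upR2 [ 0.5747 -0.0542]
bar centre [0.58825933 0.03542733] yaw 0.8957579751519023
upr centre [0.588648   0.03555785] len 0.17779623653714943 yaw 1.7024227629970639
```

carry_out(targets=[[0, 0, 0, -8.5, 1], [0, 0, 0, -8.5, 1], [0, 0, 0, -8.5, 1], [0, 0, 0, -8.5, 1], [0, 0, 0, -8.5, 1], [0, 0, 0, -8.5, 1], [0, 0, 0, -8.5, 1], [0, 0, 0, -8.5, 1], [0, 0, 0, -8.5, 1], [0, 0, 0, -8.5, 1], [0, 0, 0, -7.8, 1], [0, -1.2, 0, 0, 1]])

```text
t: 8.65
eef_pos: [0.5894, 0.0269, 0.2777]
tool_rot: [-0.0, 0.699, 0.715, 0.0]
contact_force: [-0.5, -0.7, -0.2]
gripper_width: 1.004
grasp_force: 0.0
```

carry_out(targets=[[0, 0, 0, 0, 1], [0, 0, 0, 0, 1]])

```text
t: 8.85
eef_pos: [0.5886, 0.0282, 0.2784]
tool_rot: [0.0, 0.699, 0.715, -0.0]
contact_force: [0.5, -0.3, -0.1]
gripper_width: 1.003
grasp_force: 0.0
```

Run:
```python
from h import *
state();print(np.round(bot.get_obs()['q'],2))
c=imaging.calibration('wrist');im=imaging.read_camera('wrist');cv2.imwrite('pics/w3.png',im[:,:,::-1]);np.save('c3.npy',c)
```

```text
t 8.85 p [0.5886 0.0282 0.2784] tx [-0.022  1.    -0.001] tz [ 0.    -0.001 -1.   ] F [ 0.5 -0.3 -0.1] w 1.003 g 0.0
[ 0.42  0.39 -0.74  1.67  0.28  1.19 -0.37]
```

View pics/w3.png

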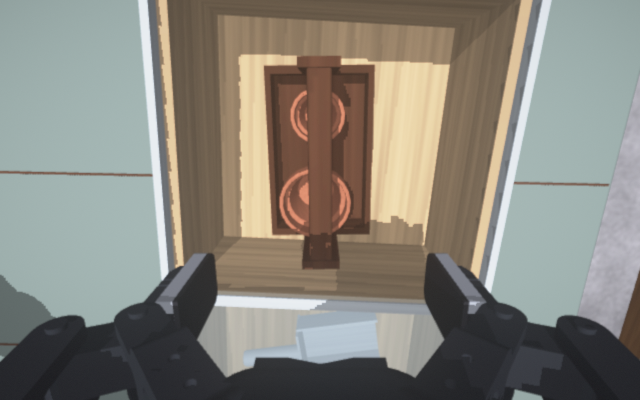

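The bar is at columns 307–331, centred between the fingers and parallel to the pads; both pots stand upright. Descend and grip.

carry_out(targets=[[0, 0, 3, 0, 1], [0, 0, 3, 0, 1], [0, 0, 3, 0, 1], [0, 0, 3, 0, 1], [0, 0, 2.5, 0, 1], [0, 0, 1.5, 0, 1], [0, 0, 1, 0, 1], [0, 0, 0.5, 0, 1], [0, 0, 0, 0, 1], [0, 0, 0, 0, 1]])

```text
t: 9.9
eef_pos: [0.5896, 0.0294, 0.1043]
tool_rot: [0.001, 0.698, 0.716, 0.001]
contact_force: [0.2, -0.9, -0.1]
gripper_width: 1.004
grasp_force: 0.0
```

carry_out(targets=[[0, 0, 0, 0, 0], [0, 0, 0, 0, -0.3], [0, 0, 0, 0, -0.4], [0, 0, 0, 0, -0.5], [0, 0, 0, 0, -0.6], [0, 0, 0, 0, -1], [0, 0, 0, 0, -1], [0, 0, 0, 0, -1]], force=30)

```text
t: 10.7
eef_pos: [0.5886, 0.0292, 0.1033]
tool_rot: [-0.0, 0.698, 0.716, -0.0]
contact_force: [-2.7, -0.2, 2.8]
gripper_width: 0.229
grasp_force: 34.2
```

carry_out(targets=[[0, 0, 0, 0, -1], [0, 0, 0, 0, -1], [0, 0, 0, 0, -1]], force=80)

```text
t: 11.0
eef_pos: [0.5887, 0.0292, 0.1035]
tool_rot: [-0.0, 0.698, 0.716, -0.0]
contact_force: [-3.8, -0.5, 5.6]
gripper_width: 0.223
grasp_force: 78.8
```

Gripped (19 mm). Lift gently 2 cm, check, then higher.

carry_out(targets=[[0, 0, -0.2, 0, -1], [0, 0, -0.4, 0, -1], [0, 0, -0.5, 0, -1], [0, 0, -0.5, 0, -1], [0, 0, -0.4, 0, -1], [0, 0, 0, 0, -1], [0, 0, 0, 0, -1]])

```text
t: 11.7
eef_pos: [0.589, 0.0292, 0.1234]
tool_rot: [0.0, 0.698, 0.716, 0.0]
contact_force: [0.5, -0.4, -6.4]
gripper_width: 0.224
grasp_force: 78.4
```

Run:
```python
from h import *
state();print(np.round(bot.get_obs()['torque'],2))
im=imaging.read_camera('wrist');cv2.imwrite('pics/w4.png',im[:,:,::-1])
```

```text
t 11.7 p [0.589  0.0292 0.1234] tx [-0.026  1.    -0.   ] tz [ 0. -0. -1.] F [ 0.5 -0.4 -6.4] w 0.224 g 78.4
[ 0.01 -0.02 -0.03]
```

View pics/w4.png

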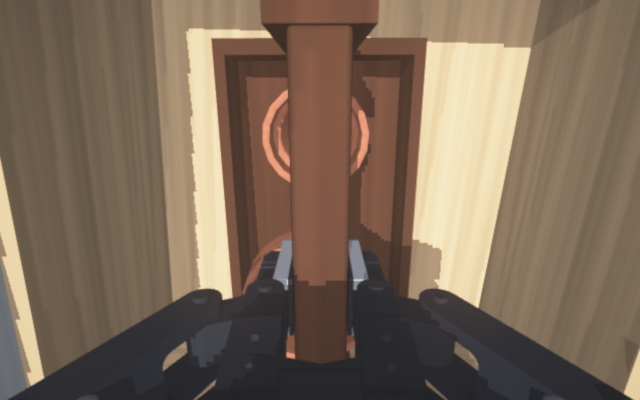

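The bar is centred between the pads, pots upright, wrist load 6.4 N ≈ the full 0.65 kg and no moment: balanced. Continue up.

carry_out(targets=[[0, 0, -0.5, 0, -1], [0, 0, -1, 0, -1], [0, 0, -1.5, 0, -1], [0, 0, -2, 0, -1], [0, 0, -2, 0, -1], [0, 0, -2, 0, -1], [0, 0, -2, 0, -1], [0, 0, -2, 0, -1], [0, 0, -2, 0, -1], [0, 0, -2, 0, -1], [0, 0, -2, 0, -1], [0, 0, -1.5, 0, -1]])

```text
t: 12.95
eef_pos: [0.589, 0.0298, 0.331]
tool_rot: [0.001, 0.698, 0.716, 0.001]
contact_force: [-0.1, 0.1, -6.7]
gripper_width: 0.224
grasp_force: 78.6
```

carry_out(targets=[[0, 0, -1, 0, -1], [0, 0, -0.5, 0, -1], [0, 0, 0, 0, -1], [0, 0, 0, 0, -1], [0, 0, 0, 0, -1], [0, 0, 0, 0, -1], [0, 0, 0, 0, -1]])

```text
t: 13.65
eef_pos: [0.5887, 0.0292, 0.3428]
tool_rot: [-0.0, 0.698, 0.716, -0.0]
contact_force: [-0.1, 0.1, -5.2]
gripper_width: 0.219
grasp_force: 78.7
```

Run:
```python
from h import *
state();print(np.round(bot.get_obs()['torque'],2))
a=imaging.read_camera('side')[0:240,180:400];b=imaging.read_camera('wrist')
a=cv2.resize(a,None,fx=1.65,fy=1.65,interpolation=cv2.INTER_CUBIC)
b=cv2.resize(b,(430,269));cv2.imwrite('pics/fin.png',np.hstack([a[:396],np.vstack([b,np.zeros((127,430,3),np.uint8)])])[:,:,::-1])
```

```text
t 13.65 p [0.5887 0.0292 0.3428] tx [-0.026  1.     0.   ] tz [-0.001  0.    -1.   ] F [-0.1  0.1 -5.2] w 0.219 g 78.7
[-0.02  0.01 -0.04]
```

View pics/fin.png

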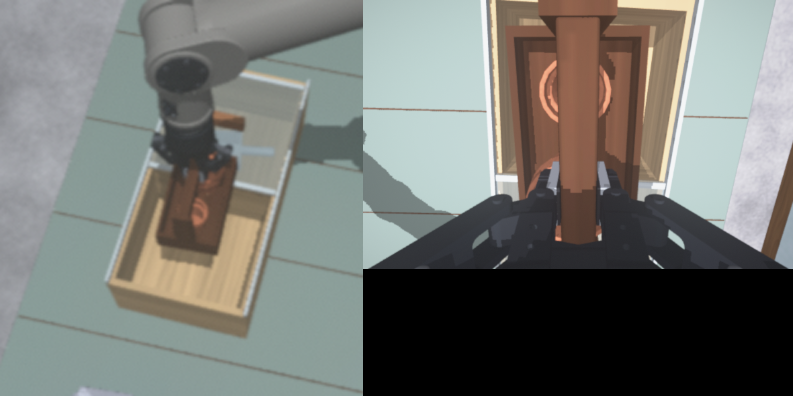

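The trug hangs level with both pots in it, its underside about 9.6 cm above the rail. The panel stays over the right bay.

```bash
python3 -c "
from h import *
state();print(bot.hand_in())"
```

```text
t 13.75 p [0.5888 0.0292 0.3431] tx [-0.026  1.     0.   ] tz [-0.  0. -1.] F [-0.3  0.6 -6.6] w 0.22 g 78.7
the job is handed in; nothing more can be done
None
```

I slid the panel fully open to its stop and lifted the trug out; it is held level with both pots standing, its underside about 9–10 cm above the frame's top edge, handed in at 13.75 s (no verdict was returned).

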